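# Load the stainer's reagent carrier in protocol order

### The arm

A 7-joint arm with a two-finger parallel gripper is mounted at the origin on the work surface; the furniture and walls round the work are solid. World frame = base frame: x ahead of the robot, y to its left, z up, the work surface at z = 0. Lengths are in m, angles in rad, forces in N, time in s.
With the tool pointing down it reaches from about 0.4 to 0.85 m from the base axis. Payload 10.4 kg.
Tool frame: the origin (TCP) lies at the very end of the fingers, on their centre line; the grasp point (between the pads) lies 19 mm behind it; z points along the fingers, y is the line along which they close (so a half turn about z gives the same grasp; the last joint's range is limited). The gripper opens to 87 mm and grips with 3 to 60 N. Pads are 19 mm wide; open, the fingers measure 117 mm over their backs; the gripper's body (75 mm by 190 mm) begins 51 mm behind the grasp point.
Start: joints at [1.21, 0.332, -0.065, 1.46, 0.022, 1.35, -0.088], TCP at [0.207, -0.59, 0.223] pointing down, gripper open.
Joint ranges: [-2.6, 2.6], [-0.5, 2.12], [-1.47, 1.34], [0.16, 2.42], [-1.27, 4.41], [0.06, 2.06], [-2.6, 2.6]. Speed limits (rad/s): [2.22, 2.22, 2.79, 2.79, 3.14, 3.14, 3.14].

### API

Orientations are given as a unit quaternion [x, y, z, w].
In Python, from bench import r gives the robot as it stands.
- The arm moves only by the tool drive_effector, called after ">>>" as name(argument=value, ...) on one line, values as JSON. Schema: {"type":"object","properties":{"segments":{"type":"object","properties":{"sx":{"type":"array","items":{"type":"number"},"minItems":1,"maxItems":12},"sy":{"type":"array","items":{"type":"number"},"minItems":1,"maxItems":12},"sz":{"type":"array","items":{"type":"number"},"minItems":1,"maxItems":12},"yaw":{"type":"array","items":{"type":"number"},"minItems":1,"maxItems":12},"aperture":{"type":"array","items":{"type":"number"},"minItems":1,"maxItems":12}},"additionalProperties":false,"required":["sx","sy","sz","yaw","aperture"]},"grip_n":{"type":"number"},"only":{"type":"string"},"quiet":{"type":"boolean"},"lines":{"type":"string"}},"required":["segments"],"additionalProperties":false}. segments is an object with one list for each field, all of the same length, 1 to 12, a row being the entries at one place: sx, sy, sz (the shift in m), yaw (a turn about the tool's z in rad), aperture (the finger opening in m); each row is the pose to reach, as a shift and turn from the pose commanded when the call began, along the tool's axes at that moment; what a row does not reach only later rows make up. A row lasts 1/10 s, in which the tool goes at most 0.05 m and 0.15 rad, less where a joint would pass 70% of its speed; a pose out of reach is approached as far as the arm can. The fingers move at their own pace and stop on an object; grip_n is the grip in N (left out, the last holds). Time passes only in rows, so rows that do not move let the fingers close. The tool returns the time, the measured TCP pose, the force, the opening and the grip force at its end. only (a regular expression) keeps the lines of the reply that match it, lines (a string "A,B") keeps lines A to B, and quiet returns only ok. Input that does not fit is refused with a message, and nothing moves.
- r.read_state(): the state, without advancing time (a new reading comes with each control period).
- r.camera(name): name is "scene" or "side" or "wrist"; returns a dict with "img" (384x512x3 uint8, red, green, blue), "fx", "fy", "cx", "cy" (pixels), "pose" (4x4, takes a point from camera to world coordinates). Camera axes: x right, y down, z forward; pixel columns grow to the right and rows downward; lengths in m; the calibration is good to about 2 mm. A picture is of the moment at which its call begins. There is no depth.
- r.close_job(): hands the job in; it is judged then, once.
Trained networks look in the newest picture that a camera, given by its name, has taken for a name from the list of things; names that differ only in an ending like _2 or _b are one class to them, and where a whole thing is asked for, a point or a joint stands for the part that bears it (a point fixed in the world has none). Each returns a list of dicts, best first, with "p" (0 to 1); they miss things now and then, are a little off and sometimes report something else, mostly with a low value. They report only what shows in the picture. A call takes as long as a camera call.
- r.recognise(camera, label): "position" ([column, row] as shares, 0 to 1, of the picture: columns of its width, rows of its height, amid what is visible of it).
- r.regions_of(camera, label): "pixels" (384x512 bool, what is visible of it) and "position" ([column, row] as shares, 0 to 1, of the picture: columns of its width, rows of its height, amid what is visible of it).
The state is a dict: "time": time; "joint_positions": joint angles; "joint_vel": joint speeds; "joint_torque": joint torques, N m; "ee_pos": TCP position; "eef_rot": TCP orientation; "ft_force": force on the tool from outside, world axes, zero at the start; "torque": the same for the moment, N m; "width": finger opening in m; "grip_force": force on a finger pad.
Only numpy, scipy, OpenCV 4.12 (cv2) and the standard library are available. Lean on these libraries where they do the work, as an engineer would, in place of code of your own. Each camera call takes 0.05 s, during which the arm holds its last target. There are 200 camera calls.

### The job

The slide stainer draws its reagents by place, so load its steel carrier with the four bottles from the blue bench rack in the same order, counting places from the red clip on each: the bottle next to the rack's red clip goes next to the carrier's red clip, and so on to the grey ends. Carry them straight across one at a time, with none put down anywhere else on the way, and set each upright on the floor of its cell without dropping it. Leave the beaker and the sample jar where they stand.

Things in the scene. Friction and masses are not known exactly. Their poses are not given: they have to be found in the camera images.
- amber_bottle: A brown dropper-type bottle with a black screw cap and a white label; 39 mm diameter, 89 mm high (sides straight to 58 mm, cap 26 mm across), loose, 0.06 to 0.15 kg. Origin: centre of its underside; z runs up its axis. Starts upright in one of the bench rack's four cells.
- red_bottle: A small clear bottle holding red stain, white screw cap; 42 mm diameter, 94 mm high (sides straight to 62 mm, cap 28 mm across), loose, 0.06 to 0.15 kg. Origin: centre of its underside; z runs up its axis. Starts upright in one of the bench rack's four cells.
- yellow_cap_bottle: A clear bottle with pale contents and a yellow screw cap; 44 mm diameter, 107 mm high (sides straight to 70 mm, cap 32 mm across), loose, 0.06 to 0.15 kg. Origin: centre of its underside; z runs up its axis. Starts upright in one of the bench rack's four cells.
- blue_cap_bottle: A white bottle with a blue screw cap; 41 mm diameter, 95 mm high (sides straight to 66 mm, cap 29 mm across), loose, 0.06 to 0.15 kg. Origin: centre of its underside; z runs up its axis. Starts upright in one of the bench rack's four cells.
- bench_rack: The blue plastic bench rack the bottles start in, fixed: a row of four open square cells, 68 x 260 x 28 mm over all. Each cell is 60 x 60 mm inside, centres at x = 0, y = -96, -32, +32, +96 mm in the rack's frame. Walls 4 mm thick and 28 mm high, cell floor 4 mm above the origin. Origin: centre of its underside on the table; z up.
- steel_carrier: The slide stainer's steel wire carrier, fixed, empty at the start: a row of four open square cells, 71 x 263 x 28 mm plus a flat loop of 22 mm at each end. Each cell is 60 x 60 mm inside, centres at x = 0, y = -96, -32, +32, +96 mm in its frame. Cell floor 4 mm above the origin, top wires 28 mm high. Origin: centre of its underside; z up.
- rack_red_clip: A red plastic clip, 44 x 14 x 24 mm, fixed on one end of the blue bench rack, marking the end of the first place (a like grey clip sits on the other end). Which end is red differs from start to start. Origin: its centre, on the rack's long middle line, 36 mm from the centre of the first cell, 100, 164, 228 mm from the next ones.
- carrier_red_clip: A red plastic clip, 44 x 14 x 24 mm, fixed on one end of the steel carrier, marking the end of the first place (a like grey clip sits on the other end). Which end is red differs from start to start. Origin: its centre, on the rack's long middle line, 36 mm from the centre of the first cell, 100, 164, 228 mm from the next ones.
- beaker: A clear 250 ml beaker standing beside the racks, 74 mm across, 94 mm high, loose. To be left where it stands. Origin: centre of its underside.
- sample_jar: A white sample jar with a blue lid standing beside the racks, 56 mm across, 72 mm high, loose. To be left where it stands. Origin: centre of its underside.

How it is judged:
At the end, for the whole second after the job is handed in: All four bottles stand upright (0.1 rad) on the cell floors of the steel carrier, one per cell (walls and wires keep it there), released and at rest, in the order they had in the bench rack, counted from the red clips; beaker and sample jar within 15 mm of where they stood (x of amber_bottle in the frame of steel_carrier between -0.015 and 0.015 m and y of amber_bottle in the frame of steel_carrier between -0.115 and 0.115 m and z of each of amber_bottle, red_bottle, yellow_cap_bottle, blue_cap_bottle in the frame of steel_carrier below 0.009 m and x of red_bottle in the frame of steel_carrier between -0.015 and 0.015 m and y of red_bottle in the frame of steel_carrier between -0.115 and 0.115 m and x of yellow_cap_bottle in the frame of steel_carrier between -0.015 and 0.015 m and y of yellow_cap_bottle in the frame of steel_carrier between -0.115 and 0.115 m and x of blue_cap_bottle in the frame of steel_carrier between -0.015 and 0.015 m and y of blue_cap_bottle in the frame of steel_carrier between -0.115 and 0.115 m and angle between each of amber_bottle, red_bottle, yellow_cap_bottle, blue_cap_bottle's own z axis and vertical below 0.1 rad and linear speed of each of amber_bottle, red_bottle, yellow_cap_bottle, blue_cap_bottle below 0.03 m/s and contact force between the fingers and amber_bottle below 0.05 N and contact force between the fingers and red_bottle below 0.05 N and contact force between the fingers and yellow_cap_bottle below 0.05 N and contact force between the fingers and blue_cap_bottle below 0.05 N and distance of each of beaker, sample_jar from where it was at the start of the episode below 0.015 m); the robot touches nothing.
It fails at once if a bottle stands in a place of the carrier while another still stands in the place of the same number, counted from the red clip, in the bench rack (the order is not kept) ((((horizontal distance between amber_bottle and carrier_red_clip between 0.016 and 0.056 m and x of amber_bottle in the frame of steel_carrier between -0.02 and 0.02 m and z of amber_bottle in the frame of steel_carrier below 0.014 m) or (horizontal distance between red_bottle and carrier_red_clip between 0.016 and 0.056 m and x of red_bottle in the frame of steel_carrier between -0.02 and 0.02 m and z of red_bottle in the frame of steel_carrier below 0.014 m) or (horizontal distance between yellow_cap_bottle and carrier_red_clip between 0.016 and 0.056 m and x of yellow_cap_bottle in the frame of steel_carrier between -0.02 and 0.02 m and z of yellow_cap_bottle in the frame of steel_carrier below 0.014 m) or (horizontal distance between blue_cap_bottle and carrier_red_clip between 0.016 and 0.056 m and x of blue_cap_bottle in the frame of steel_carrier between -0.02 and 0.02 m and z of blue_cap_bottle in the frame of steel_carrier below 0.014 m)) and ((horizontal distance between amber_bottle and rack_red_clip between 0.016 and 0.056 m and x of amber_bottle in the frame of bench_rack between -0.02 and 0.02 m and z of amber_bottle in the frame of bench_rack below 0.014 m) or (horizontal distance between red_bottle and rack_red_clip between 0.016 and 0.056 m and x of red_bottle in the frame of bench_rack between -0.02 and 0.02 m and z of red_bottle in the frame of bench_rack below 0.014 m) or (horizontal distance between yellow_cap_bottle and rack_red_clip between 0.016 and 0.056 m and x of yellow_cap_bottle in the frame of bench_rack between -0.02 and 0.02 m and z of yellow_cap_bottle in the frame of bench_rack below 0.014 m) or (horizontal distance between blue_cap_bottle and rack_red_clip between 0.016 and 0.056 m and x of blue_cap_bottle in the frame of bench_rack between -0.02 and 0.02 m and z of blue_cap_bottle in the frame of bench_rack below 0.014 m))) or (((horizontal distance between amber_bottle and carrier_red_clip between 0.08 and 0.12 m and x of amber_bottle in the frame of steel_carrier between -0.02 and 0.02 m and z of amber_bottle in the frame of steel_carrier below 0.014 m) or (horizontal distance between red_bottle and carrier_red_clip between 0.08 and 0.12 m and x of red_bottle in the frame of steel_carrier between -0.02 and 0.02 m and z of red_bottle in the frame of steel_carrier below 0.014 m) or (horizontal distance between yellow_cap_bottle and carrier_red_clip between 0.08 and 0.12 m and x of yellow_cap_bottle in the frame of steel_carrier between -0.02 and 0.02 m and z of yellow_cap_bottle in the frame of steel_carrier below 0.014 m) or (horizontal distance between blue_cap_bottle and carrier_red_clip between 0.08 and 0.12 m and x of blue_cap_bottle in the frame of steel_carrier between -0.02 and 0.02 m and z of blue_cap_bottle in the frame of steel_carrier below 0.014 m)) and ((horizontal distance between amber_bottle and rack_red_clip between 0.08 and 0.12 m and x of amber_bottle in the frame of bench_rack between -0.02 and 0.02 m and z of amber_bottle in the frame of bench_rack below 0.014 m) or (horizontal distance between red_bottle and rack_red_clip between 0.08 and 0.12 m and x of red_bottle in the frame of bench_rack between -0.02 and 0.02 m and z of red_bottle in the frame of bench_rack below 0.014 m) or (horizontal distance between yellow_cap_bottle and rack_red_clip between 0.08 and 0.12 m and x of yellow_cap_bottle in the frame of bench_rack between -0.02 and 0.02 m and z of yellow_cap_bottle in the frame of bench_rack below 0.014 m) or (horizontal distance between blue_cap_bottle and rack_red_clip between 0.08 and 0.12 m and x of blue_cap_bottle in the frame of bench_rack between -0.02 and 0.02 m and z of blue_cap_bottle in the frame of bench_rack below 0.014 m))) or (((horizontal distance between amber_bottle and carrier_red_clip between 0.144 and 0.184 m and x of amber_bottle in the frame of steel_carrier between -0.02 and 0.02 m and z of amber_bottle in the frame of steel_carrier below 0.014 m) or (horizontal distance between red_bottle and carrier_red_clip between 0.144 and 0.184 m and x of red_bottle in the frame of steel_carrier between -0.02 and 0.02 m and z of red_bottle in the frame of steel_carrier below 0.014 m) or (horizontal distance between yellow_cap_bottle and carrier_red_clip between 0.144 and 0.184 m and x of yellow_cap_bottle in the frame of steel_carrier between -0.02 and 0.02 m and z of yellow_cap_bottle in the frame of steel_carrier below 0.014 m) or (horizontal distance between blue_cap_bottle and carrier_red_clip between 0.144 and 0.184 m and x of blue_cap_bottle in the frame of steel_carrier between -0.02 and 0.02 m and z of blue_cap_bottle in the frame of steel_carrier below 0.014 m)) and ((horizontal distance between amber_bottle and rack_red_clip between 0.144 and 0.184 m and x of amber_bottle in the frame of bench_rack between -0.02 and 0.02 m and z of amber_bottle in the frame of bench_rack below 0.014 m) or (horizontal distance between red_bottle and rack_red_clip between 0.144 and 0.184 m and x of red_bottle in the frame of bench_rack between -0.02 and 0.02 m and z of red_bottle in the frame of bench_rack below 0.014 m) or (horizontal distance between yellow_cap_bottle and rack_red_clip between 0.144 and 0.184 m and x of yellow_cap_bottle in the frame of bench_rack between -0.02 and 0.02 m and z of yellow_cap_bottle in the frame of bench_rack below 0.014 m) or (horizontal distance between blue_cap_bottle and rack_red_clip between 0.144 and 0.184 m and x of blue_cap_bottle in the frame of bench_rack between -0.02 and 0.02 m and z of blue_cap_bottle in the frame of bench_rack below 0.014 m))) or (((horizontal distance between amber_bottle and carrier_red_clip between 0.208 and 0.248 m and x of amber_bottle in the frame of steel_carrier between -0.02 and 0.02 m and z of amber_bottle in the frame of steel_carrier below 0.014 m) or (horizontal distance between red_bottle and carrier_red_clip between 0.208 and 0.248 m and x of red_bottle in the frame of steel_carrier between -0.02 and 0.02 m and z of red_bottle in the frame of steel_carrier below 0.014 m) or (horizontal distance between yellow_cap_bottle and carrier_red_clip between 0.208 and 0.248 m and x of yellow_cap_bottle in the frame of steel_carrier between -0.02 and 0.02 m and z of yellow_cap_bottle in the frame of steel_carrier below 0.014 m) or (horizontal distance between blue_cap_bottle and carrier_red_clip between 0.208 and 0.248 m and x of blue_cap_bottle in the frame of steel_carrier between -0.02 and 0.02 m and z of blue_cap_bottle in the frame of steel_carrier below 0.014 m)) and ((horizontal distance between amber_bottle and rack_red_clip between 0.208 and 0.248 m and x of amber_bottle in the frame of bench_rack between -0.02 and 0.02 m and z of amber_bottle in the frame of bench_rack below 0.014 m) or (horizontal distance between red_bottle and rack_red_clip between 0.208 and 0.248 m and x of red_bottle in the frame of bench_rack between -0.02 and 0.02 m and z of red_bottle in the frame of bench_rack below 0.014 m) or (horizontal distance between yellow_cap_bottle and rack_red_clip between 0.208 and 0.248 m and x of yellow_cap_bottle in the frame of bench_rack between -0.02 and 0.02 m and z of yellow_cap_bottle in the frame of bench_rack below 0.014 m) or (horizontal distance between blue_cap_bottle and rack_red_clip between 0.208 and 0.248 m and x of blue_cap_bottle in the frame of bench_rack between -0.02 and 0.02 m and z of blue_cap_bottle in the frame of bench_rack below 0.014 m)))).
It fails at once if a bottle is put back in a different place of the bench rack ((distance of amber_bottle from where it was at the start of the episode above 0.03 m and height (world z) of amber_bottle below 0.014 m and (x of amber_bottle in the frame of bench_rack between -0.05 and 0.05 m and y of amber_bottle in the frame of bench_rack between -0.14 and 0.14 m)) or (distance of red_bottle from where it was at the start of the episode above 0.03 m and height (world z) of red_bottle below 0.014 m and (x of red_bottle in the frame of bench_rack between -0.05 and 0.05 m and y of red_bottle in the frame of bench_rack between -0.14 and 0.14 m)) or (distance of yellow_cap_bottle from where it was at the start of the episode above 0.03 m and height (world z) of yellow_cap_bottle below 0.014 m and (x of yellow_cap_bottle in the frame of bench_rack between -0.05 and 0.05 m and y of yellow_cap_bottle in the frame of bench_rack between -0.14 and 0.14 m)) or (distance of blue_cap_bottle from where it was at the start of the episode above 0.03 m and height (world z) of blue_cap_bottle below 0.014 m and (x of blue_cap_bottle in the frame of bench_rack between -0.05 and 0.05 m and y of blue_cap_bottle in the frame of bench_rack between -0.14 and 0.14 m))).
It fails at once if a bottle is put down outside the two racks ((height (world z) of amber_bottle below 0.03 m and not (x of amber_bottle in the frame of bench_rack between -0.05 and 0.05 m and y of amber_bottle in the frame of bench_rack between -0.14 and 0.14 m) and not (x of amber_bottle in the frame of steel_carrier between -0.05 and 0.05 m and y of amber_bottle in the frame of steel_carrier between -0.14 and 0.14 m)) or (height (world z) of red_bottle below 0.03 m and not (x of red_bottle in the frame of bench_rack between -0.05 and 0.05 m and y of red_bottle in the frame of bench_rack between -0.14 and 0.14 m) and not (x of red_bottle in the frame of steel_carrier between -0.05 and 0.05 m and y of red_bottle in the frame of steel_carrier between -0.14 and 0.14 m)) or (height (world z) of yellow_cap_bottle below 0.03 m and not (x of yellow_cap_bottle in the frame of bench_rack between -0.05 and 0.05 m and y of yellow_cap_bottle in the frame of bench_rack between -0.14 and 0.14 m) and not (x of yellow_cap_bottle in the frame of steel_carrier between -0.05 and 0.05 m and y of yellow_cap_bottle in the frame of steel_carrier between -0.14 and 0.14 m)) or (height (world z) of blue_cap_bottle below 0.03 m and not (x of blue_cap_bottle in the frame of bench_rack between -0.05 and 0.05 m and y of blue_cap_bottle in the frame of bench_rack between -0.14 and 0.14 m) and not (x of blue_cap_bottle in the frame of steel_carrier between -0.05 and 0.05 m and y of blue_cap_bottle in the frame of steel_carrier between -0.14 and 0.14 m))).
It fails at once if a bottle is tipped over (beyond 0.6 rad) or dropped (it moves faster than 0.45 m/s while the fingers do not touch it) (angle between any of amber_bottle, red_bottle, yellow_cap_bottle, blue_cap_bottle's own z axis and vertical above 0.6 rad or (linear speed of amber_bottle above 0.45 m/s and contact force between the fingers and amber_bottle below 0.05 N) or (linear speed of red_bottle above 0.45 m/s and contact force between the fingers and red_bottle below 0.05 N) or (linear speed of yellow_cap_bottle above 0.45 m/s and contact force between the fingers and yellow_cap_bottle below 0.05 N) or (linear speed of blue_cap_bottle above 0.45 m/s and contact force between the fingers and blue_cap_bottle below 0.05 N)).
It fails at once if the beaker or the sample jar is shifted by more than 15 mm (distance of any of beaker, sample_jar from where it was at the start of the episode above 0.015 m).
It also fails if it takes over 93 s, if anything falls off the work surface, if the arm or the gripper's body presses on something with over 40 N, if the wrist force passes 120 N, or if a joint passes its speed limit or range.

## Working session

There is one attempt and no reset: what is moved stays moved. The work goes in short steps, Python scripts to look and compute and a tool call to move; the robot and the scene stay as the last step left them, time stands still between calls to the robot, and variables do not carry over. Pictures are saved under pics/ and viewed, at most 14 in all, crops included, and the job is handed in when it is done.

```bash
mkdir -p pics; ls
```

Run:
```python
from bench import r
import cv2
for n in ("scene","side"):
    c=r.camera(n); cv2.imwrite(f"pics/{n}0.png",c["img"][:,:,::-1]); print(n,c["fx"],c["cx"],c["cy"],c["pose"].round(3).tolist())
    for l in ["amber_bottle","red_bottle","yellow_cap_bottle","blue_cap_bottle","bench_rack","steel_carrier","rack_red_clip","carrier_red_clip","beaker","sample_jar"]:
        print(l,[(round(d["p"],2),round(d["position"][0]*512),round(d["position"][1]*384)) for d in r.recognise(n,l)][:3])
s=r.read_state();print(s["time"],s["ee_pos"],s["eef_rot"],s["width"],s["ft_force"])
```

```text
pics
scene 362.8906910896014 263.6107337681326 191.00862556093202 [[-0.588, -0.553, 0.59, 0.004], [-0.809, 0.4, -0.431, 0.295], [0.003, -0.731, -0.683, 0.707], [0.0, 0.0, 0.0, 1.0]]
amber_bottle [(0.88, 232, 184)]
red_bottle [(0.79, 291, 161)]
yellow_cap_bottle [(0.9, 251, 171)]
blue_cap_bottle [(0.56, 273, 165)]
bench_rack [(0.82, 266, 181)]
steel_carrier [(0.39, 276, 167), (0.36, 231, 183)]
rack_red_clip [(0.64, 219, 192)]
carrier_red_clip [(0.72, 334, 192)]
beaker [(0.81, 344, 153)]
sample_jar []
side 460.8937546784249 251.88224261846875 190.03908922295346 [[0.848, 0.383, -0.367, 1.091], [0.53, -0.593, 0.606, -0.969], [0.014, -0.708, -0.706, 1.032], [0.0, 0.0, 0.0, 1.0]]
amber_bottle [(0.54, 283, 195)]
red_bottle [(0.95, 238, 229)]
yellow_cap_bottle [(0.6, 271, 201)]
blue_cap_bottle [(0.94, 257, 214)]
bench_rack [(0.8, 260, 226)]
steel_carrier [(0.95, 207, 190)]
rack_red_clip [(0.5, 291, 192)]
carrier_red_clip [(0.4, 184, 211)]
beaker [(0.59, 189, 251)]
sample_jar [(0.93, 314, 151)]
1.1 [ 0.2071814  -0.58969315  0.22258411] [9.85766444e-01 1.68120535e-01 2.84157524e-05 5.54719039e-05] 0.08712619284825811 [ 1.02731277 -0.70323615  0.02727327]
```

View pics/scene0.png

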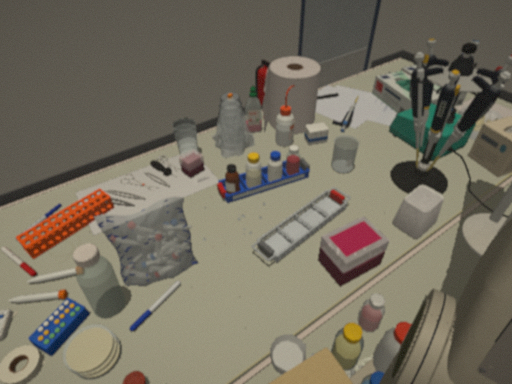

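View pics/side0.png

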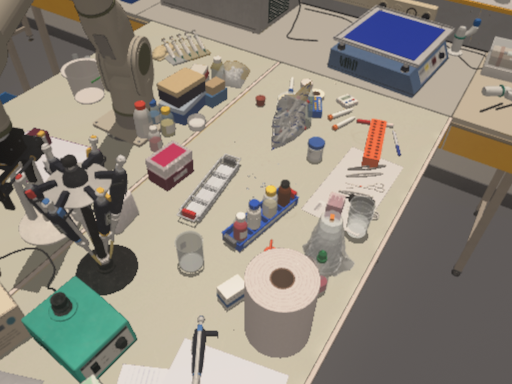

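The scene view shows the blue rack from its red clip (219,190) to its far end (305,165), holding amber, yellow, blue, red in that order. The carrier's red clip is at (337,197) and its grey end at (265,250). The side view agrees: rack red clip (292,194), carrier red clip (190,213), beaker (190,252), sample jar (316,150).

Create h.py:
```python
from bench import r
import numpy as np, cv2
from scipy.spatial.transform import Rotation as R
def ray(c,u,v):
    d=c["pose"][:3,:3]@np.array([(u-c["cx"])/c["fx"],(v-c["cy"])/c["fy"],1]); return c["pose"][:3,3],d/np.linalg.norm(d)
def tri(rays):
    A=sum(np.eye(3)-np.outer(d,d) for o,d in rays); b=sum((np.eye(3)-np.outer(d,d))@o for o,d in rays)
    p=np.linalg.solve(A,b); return p,max(np.linalg.norm(np.cross(p-o,d)) for o,d in rays)
def plane(c,u,v,z):
    o,d=ray(c,u,v); return (o+d*(z-o[2])/d[2])[:2]
def proj(c,p):
    q=c["pose"][:3,:3].T@(np.asarray(p,float)-c["pose"][:3,3]); return np.array([q[0]/q[2]*c["fx"]+c["cx"],q[1]/q[2]*c["fy"]+c["cy"]])
def tool(): # pose now
    s=r.read_state(); return np.array(s["ee_pos"]),R.from_quat(s["eef_rot"]).as_matrix()
```

Run:
```python
from h import *
cs={n:r.camera(n) for n in("scene","side")}
for l in ["amber_bottle","red_bottle","yellow_cap_bottle","blue_cap_bottle","bench_rack","steel_carrier","rack_red_clip","carrier_red_clip","beaker","sample_jar"]:
    rs=[]
    for n,c in cs.items():
        g=r.regions_of(n,l)
        if not g: print(l,n,"none");continue
        m=g[0]["pixels"]; v,u=np.nonzero(m)
        rs.append(ray(c,u.mean(),v.mean()))
        ps=np.array([plane(c,a,b,.02) for a,b in zip(u,v)],np.float32)
        if l in("bench_rack","steel_carrier"): print(l,n,cv2.minAreaRect(ps))
        else: print(l,n,round(g[0]["p"],2),m.sum(),u.mean().round(1),v.mean().round(1))
    if len(rs)==2: p,e=tri(rs); print("  ",p.round(4),e.round(4))
c=r.camera("wrist"); p,Rt=tool(); print(c["fx"],"cam in tool",(Rt.T@(c["pose"][:3,3]-p)).round(3),(Rt.T@c["pose"][:3,:3]).round(2).tolist(), "tool",Rt.round(3).tolist())
```

```text
amber_bottle scene 0.87 331 231.4 179.5
amber_bottle side 0.69 306 283.6 193.6
   [ 0.6666 -0.0804  0.0436] 0.001
red_bottle scene 0.83 386 292.3 161.0
red_bottle side 0.83 403 239.3 227.3
   [ 0.6285 -0.2667  0.047 ] 0.001
yellow_cap_bottle scene 0.82 481 252.7 170.5
yellow_cap_bottle side 0.67 403 269.3 202.7
   [ 0.6539 -0.1443  0.0533] 0.0015
blue_cap_bottle scene 0.81 358 274.3 166.1
blue_cap_bottle side 0.87 377 253.5 214.3
   [ 0.6375 -0.207   0.0505] 0.0005
bench_rack scene ((0.637107253074646, -0.17133983969688416), (0.26877301931381226, 0.10588518530130386), 78.39787292480469)
bench_rack side ((0.6463510394096375, -0.1802845448255539), (0.2765854597091675, 0.0887402594089508), 78.7627944946289)
   [ 0.6487 -0.1802 -0.0117] 0.0045
steel_carrier scene ((0.4430611729621887, -0.14642158150672913), (0.08158748596906662, 0.28660786151885986), 6.955806255340576)
steel_carrier side none
rack_red_clip scene 0.4 90 220.9 190.1
rack_red_clip side 0.48 28 292.3 194.0
   [ 0.6764 -0.0462  0.0164] 0.0024
carrier_red_clip scene 0.65 134 337.0 196.9
carrier_red_clip side none
beaker scene 0.86 841 343.9 153.7
beaker side 0.79 1052 189.6 251.3
   [ 0.5637 -0.4112  0.0498] 0.0
sample_jar scene 0.62 797 343.9 153.6
sample_jar side 0.77 399 314.8 149.9
   [ 0.5964 -0.1743  0.222 ] 0.1777
279.2879698754575 cam in tool [ 0.078  0.    -0.162] [[-0.0, -0.96, -0.28], [1.0, -0.0, -0.0], [0.0, -0.28, 0.96]] tool [[0.943, 0.331, 0.0], [0.331, -0.943, -0.0], [0.0, 0.0, -1.0]]
```

Run:
```python
from h import *
s=r.camera("scene");d=r.camera("side")
for n,c,u,v,z in [("squeeze base",s,286,145,0),("flask base",s,234,155,0),("roll",s,290,124,0),("bottle pink",s,254,131,0),("pinkbox bottom near",s,352,280,0),("pb left",s,320,255,0),("pb right",s,384,262,0),("pb side botR",d,178,187,0),("pb side left",d,148,170,0),("pb side right",d,194,168,0),("jar side",d,316,150,.036),("cube",s,400,231,0),
 ("smallbox",s,318,143,0),("carrier red scene",s,337,197,.02),("carrier red side",d,190,213,.02),("carrier grey side",d,231,160,.02),("carrier grey scene",s,264,250,.02)]:
    print(n,plane(c,u,v,z).round(3))
print("pb top", tri([ray(s,354,243),ray(d,192,154)]))
```

```text
squeeze base [ 0.752 -0.343]
flask base [ 0.807 -0.175]
roll [ 0.843 -0.434]
bottle pink [ 0.881 -0.305]
pinkbox bottom near [ 0.259 -0.141]
pb left [ 0.354 -0.13 ]
pb right [ 0.25  -0.238]
pb side botR [ 0.35  -0.199]
pb side left [ 0.217 -0.19 ]
pb side right [ 0.338 -0.099]
jar side [0.654 0.165]
cube [ 0.29  -0.347]
smallbox [ 0.699 -0.437]
carrier red scene [ 0.461 -0.288]
carrier red side [ 0.462 -0.281]
carrier grey side [ 0.432 -0.018]
carrier grey scene [ 0.432 -0.02 ]
pb top (array([ 0.32136422, -0.13881404,  0.08176842]), np.float64(0.03671029147025978))
```

Run:
```python
from h import *
s=r.camera("scene");d=r.camera("side")
for n,c,u,v in [("stand base c",s,418,178),("stand base c",d,107,268),("base left",s,391,178),("base right",s,447,178),("base L",d,76,268),("base R",d,137,268)]: print(n,plane(c,u,v,0.01).round(3))
print("tips",tri([ray(s,418,60),ray(d,72,163)]),tri([ray(s,490,85),ray(d,120,165)]))
c=r.camera("wrist");cv2.imwrite("pics/w0.png",c["img"][:,:,::-1])
```

```text
stand base c [ 0.386 -0.546]
stand base c [ 0.391 -0.552]
base left [ 0.433 -0.482]
base right [ 0.337 -0.615]
base L [ 0.322 -0.596]
base R [ 0.458 -0.509]
tips (array([ 0.43157406, -0.52222823,  0.36802007]), np.float64(0.048533328235551725)) (array([ 0.3487457 , -0.46960377,  0.32626324]), np.float64(0.06853022287785614))
```

View pics/w0.png

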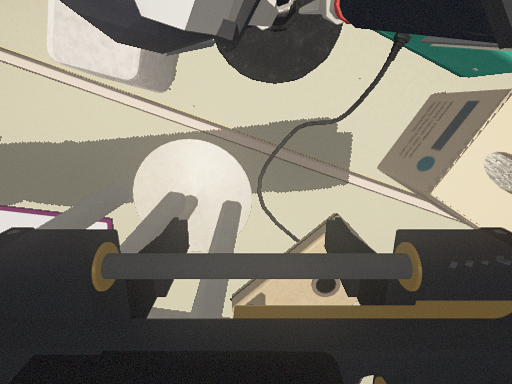

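The wrist view shows a pipette stand at the top (280,40), in world coordinates about (0.39,-0.55). I'll rise and go around it on the robot's side.

>>> drive_effector(segments={"sx":[0, 0.01, 0.02, 0.035, 0.05, 0.06, 0.07, 0.07], "sy":[0, -0.03, -0.07, -0.12, -0.16, -0.2, -0.23, -0.23], "sz":[-0.05, -0.09, -0.12, -0.12, -0.12, -0.12, -0.12, -0.12], "yaw":[0, 0, 0, 0, 0, 0, 0, 0], "aperture":[0.087, 0.087, 0.087, 0.087, 0.087, 0.087, 0.087, 0.087]}, grip_n=20)

```text
time: 3.3
ee_pos: [0.1975, -0.3467, 0.3437]
eef_rot: [0.986, 0.169, 0.0, 0.001]
ft_force: [-0.3, -1.2, -0.2]
width: 0.0872
grip_force: 0.0
```

>>> drive_effector(segments={"sx":[0.04, 0.08, 0.12, 0.17, 0.21, 0.26, 0.31, 0.35, 0.35], "sy":[0, 0, 0, 0, 0, 0, 0, 0, 0], "sz":[0, 0, 0, 0, 0, 0, 0, 0, 0], "yaw":[-0.15, -0.3, -0.45, -0.6, -0.75, -0.9, -1.03, -1.03, -1.03], "aperture":[0.087, 0.087, 0.087, 0.087, 0.087, 0.087, 0.087, 0.087, 0.087]})

```text
time: 4.2
ee_pos: [0.5311, -0.2302, 0.3405]
eef_rot: [0.773, 0.634, 0.001, -0.002]
ft_force: [-0.3, -0.4, -0.9]
width: 0.0873
grip_force: 0.0
```

Run:
```python
from h import *
c=r.camera("wrist");cv2.imwrite("pics/w1.png",c["img"][:,:,::-1]);print(tool())
np.savez("w1.npz",**{k:c[k] for k in c})
for l in ["amber_bottle","red_bottle","yellow_cap_bottle","blue_cap_bottle","rack_red_clip","carrier_red_clip","steel_carrier","bench_rack"]:
    print(l,[(round(g["p"],2),(np.array(g["position"])*[512,384]).round(1)) for g in r.recognise("wrist",l)])
```

```text
(array([ 0.52906004, -0.23217179,  0.34108313]), array([[ 0.19823799,  0.98015339, -0.00101423],
       [ 0.98015155, -0.19823513,  0.00240401],
       [ 0.00215524, -0.00147067, -0.9999966 ]]))
amber_bottle [(0.8, array([325.8,  32.5]))]
red_bottle [(0.73, array([314.4, 162.6]))]
yellow_cap_bottle [(0.82, array([328.7,  83.5]))]
blue_cap_bottle [(0.81, array([320. , 126.4]))]
rack_red_clip [(0.8, array([321.5,  13. ]))]
carrier_red_clip [(0.73, array([226., 192.])), (0.65, array([325.4,  35. ]))]
steel_carrier [(0.59, array([192.2, 103.8]))]
bench_rack [(0.75, array([305.7,  99.2]))]
```

View pics/w1.png

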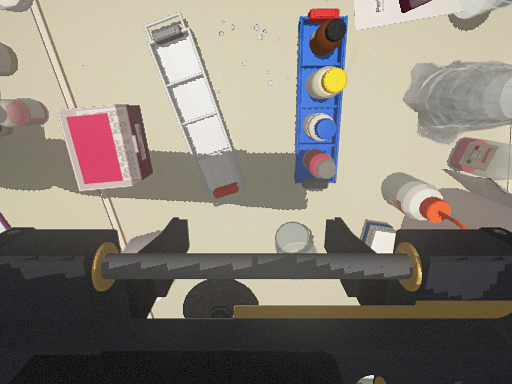

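The wrist view shows the rack vertical at columns 297–347, with its red clip at (324,15) and bottle caps at (335,32), (335,80), (326,126), (324,168). The carrier runs from grey (168,32) to red (226,191).

Run:
```python
import cv2
i=cv2.imread("pics/w1.png")[0:205,135:385]; cv2.imwrite("pics/w1c.png",cv2.resize(i,None,fx=2.9,fy=2.9,interpolation=cv2.INTER_CUBIC))
```

```text
(no output)
```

View pics/w1c.png

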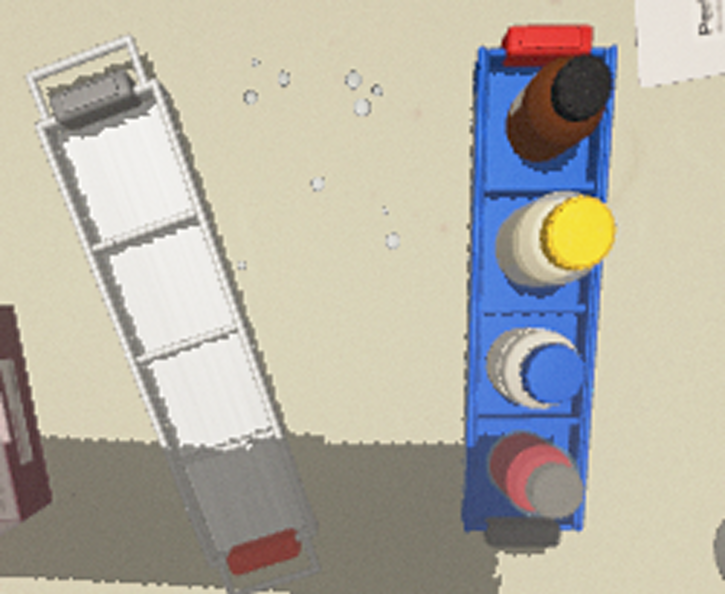

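Run:
```python
from h import *
c=dict(np.load("w1.npz")); f=lambda u,v,z: plane(c,u/2.9+135,v/2.9,z)
for n,u,v,z in [("amber",581,86,.093),("yellow",579,231,.111),("blue",553,373,.099),("red",554,489,.098)]: print(n,f(u,v,z).round(4))
K=[f(482,48,.028),f(616,47,.028),f(466,529,.028),f(581,529,.028)]
m=(K[0]+K[1])/2-(K[2]+K[3])/2; cen=sum(K)/4; print("rack c",cen.round(4),"len",np.linalg.norm(m),"wid",np.linalg.norm(K[1]-K[0]),np.linalg.norm(K[3]-K[2]),"dir",(m/np.linalg.norm(m)).round(4),np.degrees(np.arctan2(*m)))
u=m/np.linalg.norm(m)
for k,n in enumerate(["amber","yellow","blue","red"]): print(n,(cen+u*(.096-.064*k)).round(4))
a,b=f(264,545,.028),f(95,92,.028)
print("clips",a,b,np.linalg.norm(a-b))
W=[f(40,125,.028),f(158,85,.028)]; print("carrier end wid",np.linalg.norm(W[0]-W[1]),sum(W)/2)
d=(a-b)/np.linalg.norm(a-b);cc=(a+b)/2;print("carrier",cc.round(4),d.round(4))
for k in range(4): print("place",k+1,(cc+d*(.096-.064*k)).round(4))
# reproject side view for check
for cam in("scene","side"):
    q=r.camera(cam); print(cam,[proj(q,[*p,.02]).round(0).tolist() for p in(a,b)],[proj(q,[*(cen+u*s),.0]).round(0).tolist() for s in(.13,-.13)])
# cap positions triangulated w1+side yellow cap by colour
q=r.camera("side");h=cv2.cvtColor(q["img"],cv2.COLOR_RGB2HSV);mk=cv2.inRange(h,(22,140,120),(32,255,255));mk[:180]=0;mk[205:]=0;mk[:,:255]=0;mk[:,285:]=0
v,x=np.nonzero(mk);print(len(v),x.mean(),v.mean(),tri([ray(q,x.mean(),v.mean()),ray(c,579/2.9+135,231/2.9)]))
```

```text
amber [ 0.6666 -0.0802]
yellow [ 0.6535 -0.1417]
blue [ 0.6366 -0.2036]
red [ 0.6299 -0.2615]
rack c [ 0.6473 -0.1742] len 0.25823390865288925 wid 0.06933772802167354 0.0697923642906887 dir [0.1881 0.9822] 10.841427994938638
amber [ 0.6653 -0.0799]
yellow [ 0.6533 -0.1428]
blue [ 0.6413 -0.2057]
red [ 0.6292 -0.2685]
clips [ 0.46626838 -0.2800268 ] [ 0.43524874 -0.02118651] 0.26069237077083246
carrier end wid 0.0666061575200194 [ 0.43537131 -0.02753013]
carrier [ 0.4508 -0.1506] [ 0.119  -0.9929]
place 1 [ 0.4622 -0.2459]
place 2 [ 0.4546 -0.1824]
place 3 [ 0.447  -0.1188]
place 4 [ 0.4393 -0.0553]
scene [[334.0, 197.0], [264.0, 249.0]] [[222.0, 195.0], [302.0, 170.0]]
side [[191.0, 213.0], [231.0, 161.0]] [[290.0, 197.0], [231.0, 245.0]]
49 270.48979591836735 188.57142857142858 (array([ 0.65332955, -0.14220239,  0.10914658]), np.float64(0.0008213565263279322))
```

Add to h.py:
```python
def go(x,y,z,yaw=None):
    p,Rt=tool(); d=Rt.T@(np.array([x,y,z])-p); a=np.degrees(np.arctan2(Rt[1,1],Rt[0,1]))
    print("at",p.round(4),"yaw",round(a,1),"delta tool",d.round(4),"" if yaw is None else f"turn {-np.radians(yaw-a):.3f}")
```

Run:
```python
from h import *
c=dict(np.load("w1.npz")); f=lambda u,v,z: plane(c,u/2.9+135,v/2.9,z)
L=[(40,125),(95,248),(140,362)];Q=[(158,85),(203,213),(240,328),(278,430)]
for a,b in zip(L,Q): print((f(*a,.028)+f(*b,.028))/2, np.linalg.norm(f(*a,.028)-f(*b,.028)))
go(.666,-.080,.16)
```

```text
[ 0.43537131 -0.02753013] 0.0666061575200194
[ 0.44484302 -0.09254416] 0.06310257130106389
[ 0.4515792  -0.15613005] 0.060982014410576255
at [ 0.5269 -0.2337  0.3428] yaw -11.7 delta tool [0.1787 0.105  0.1828]
```

>>> drive_effector(segments={"sx":[0.04, 0.08, 0.12, 0.16, 0.176, 0.176, 0.176, 0.176], "sy":[0.025, 0.05, 0.075, 0.1, 0.104, 0.104, 0.104, 0.104], "sz":[0, 0.02, 0.045, 0.075, 0.11, 0.15, 0.18, 0.18], "yaw":[0, 0, 0, 0, 0, 0, 0, 0], "aperture":[0.087, 0.087, 0.087, 0.087, 0.087, 0.087, 0.087, 0.087]})

```text
time: 5.6
ee_pos: [0.662, -0.0822, 0.1577]
eef_rot: [0.775, 0.632, -0.003, -0.003]
ft_force: [-1.7, -0.7, 0.5]
width: 0.0865
grip_force: 0.0
```

```bash
python3 -c "
from h import *
go(.666,-.080,.034,-10.9)
c=r.camera('wrist');cv2.imwrite('pics/w2.png',c['img'][:,:,::-1])"
```

```text
at [ 0.662  -0.0822  0.1577] yaw -11.6 delta tool [0.003  0.0044 0.1237] turn -0.012
```

View pics/w2.png

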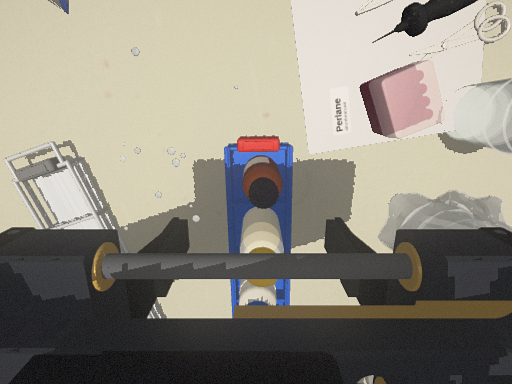

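Amber cap is at (263,190), between the fingers (columns 185 and 330) and roughly centred. Next I descend.

Run:
```python
from h import *
c=r.camera("wrist"); print(plane(c,263,190,.093)); c1=dict(np.load("w1.npz")); print(tri([ray(c,263,190),ray(c1,335.3,29.7)]))
go(.666,-.080,.034,-10.9)
```

```text
[ 0.6704598  -0.07576277]
(array([ 0.66978545, -0.07860799,  0.08294595]), np.float64(0.0003390495059714148))
at [ 0.6647 -0.0823  0.1635] yaw -11.7 delta tool [0.0025 0.0008 0.1295] turn -0.013
```

>>> drive_effector(segments={"sx":[0.003, 0.003, 0.003, 0.003, 0.003, 0.003], "sy":[0.004, 0.004, 0.004, 0.004, 0.004, 0.004], "sz":[0.04, 0.08, 0.11, 0.123, 0.123, 0.123], "yaw":[-0.01, -0.01, -0.01, -0.01, -0.01, -0.01], "aperture":[0.087, 0.087, 0.087, 0.087, 0.087, 0.087]})

```text
time: 6.3
ee_pos: [0.6707, -0.0801, 0.0423]
eef_rot: [0.772, 0.636, 0.001, 0.001]
ft_force: [1.2, 0.1, 0.1]
width: 0.087
grip_force: 0.0
```

>>> drive_effector(segments={"sx":[0, 0, 0, 0, 0, 0, 0], "sy":[-0.003, -0.003, -0.003, -0.003, -0.003, -0.003, -0.003], "sz":[0.007, 0.007, 0.007, 0.007, 0.007, 0.007, 0.007], "yaw":[0, 0, 0, 0, 0, 0, 0], "aperture":[0.087, 0.05, 0.03, 0.03, 0.03, 0.03, 0.03]}, grip_n=20)

```text
time: 7.0
ee_pos: [0.6662, -0.0794, 0.0326]
eef_rot: [0.772, 0.636, 0.0, 0.0]
ft_force: [0.1, 0.1, -0.4]
width: 0.0472
grip_force: 0.0
```

>>> drive_effector(segments={"sx":[0, 0, 0, 0, 0, 0, 0, 0, 0], "sy":[0, 0, 0, 0, 0, 0, 0, 0, 0], "sz":[0, 0, 0, -0.02, -0.05, -0.09, -0.13, -0.15, -0.15], "yaw":[0, 0, 0, 0, 0, 0, 0, 0, 0], "aperture":[0.03, 0.03, 0.03, 0.03, 0.03, 0.03, 0.03, 0.03, 0.03]}, grip_n=20)

```text
time: 7.9
ee_pos: [0.6677, -0.0792, 0.1863]
eef_rot: [0.772, 0.636, 0.002, 0.002]
ft_force: [0.4, 0.3, -1.5]
width: 0.0379
grip_force: 20.0
```

```bash
python3 -c "
from h import *
go(.4615,-.247,.19,6.5)"
```

```text
at [ 0.6677 -0.0792  0.1863] yaw -11.1 delta tool [-0.2043 -0.1702 -0.0048] turn -0.306
```

>>> drive_effector(segments={"sx":[-0.02, -0.05, -0.08, -0.11, -0.14, -0.17, -0.19, -0.204, -0.204, -0.204], "sy":[-0.017, -0.042, -0.067, -0.092, -0.117, -0.142, -0.158, -0.17, -0.17, -0.17], "sz":[0, 0, 0, 0, 0, 0, 0, 0, 0, 0], "yaw":[0, -0.06, -0.12, -0.18, -0.24, -0.3, -0.306, -0.306, -0.306, -0.306], "aperture":[0.03, 0.03, 0.03, 0.03, 0.03, 0.03, 0.03, 0.03, 0.03, 0.03]})

```text
time: 8.9
ee_pos: [0.4599, -0.2467, 0.1817]
eef_rot: [0.666, 0.746, -0.0, -0.001]
ft_force: [0.4, 0.7, -1.1]
width: 0.0381
grip_force: 20.0
```

```bash
python3 -c "
from h import *
go(.4615,-.247,.04,6.5)
c=r.camera('wrist');cv2.imwrite('pics/w3.png',cv2.resize(c['img'][:,:,::-1],None,fx=1.5,fy=1.5));np.savez('w3.npz',**c)"
```

```text
at [ 0.4599 -0.2467  0.1817] yaw 6.4 delta tool [-0.0006  0.0017  0.1417] turn -0.001
```

View pics/w3.png

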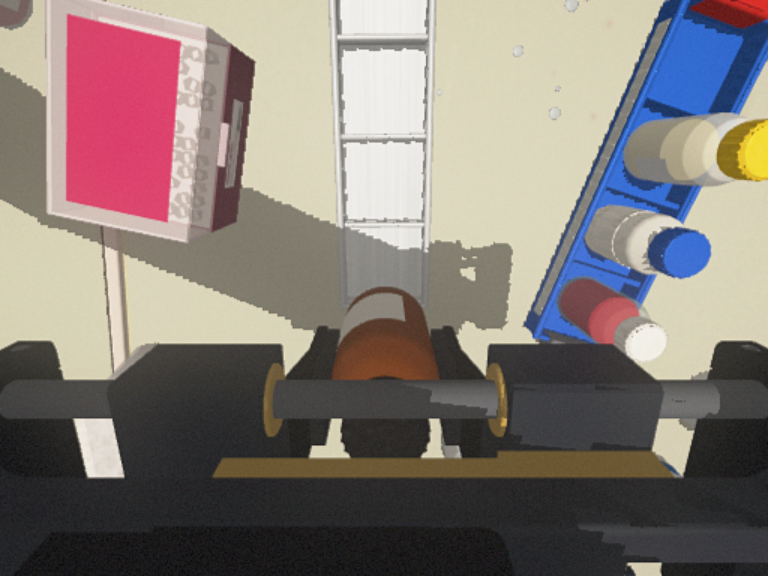

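Over place 1, the carrier's crossbars appear (at 1.5× scale) at rows 39, 136 and 223, between columns about 337 and 430. The held amber bottle is at (385,340), on the same column line.

Run:
```python
from h import *
c=dict(np.load("w3.npz")); c1=dict(np.load("w1.npz"))
for l,rr in [((333,41),(435,38)),((338,137),(432,135)),((344,225),(429,221))]:
    a,b=[plane(c,p[0]/1.5,p[1]/1.5,.027) for p in(l,rr)]; print(((a+b)/2).round(4),np.linalg.norm(a-b).round(4))
for a,b in [((205,28),(118,105)),((187,240),(135,185))]: print("box",tri([ray(c,a[0]/1.5,a[1]/1.5),ray(c1,*b)]))
a,b=(135+140/2.9,362/2.9),(135+240/2.9,328/2.9); print("bar z",tri([ray(c,340/1.5,136/1.5),ray(c1,*a)]),tri([ray(c,430/1.5,136/1.5),ray(c1,*b)]))
go(.4615,-.247,.04,6.5)
```

```text
[ 0.4423 -0.0935] 0.0687
[ 0.4498 -0.1544] 0.0672
[ 0.4579 -0.2161] 0.0644
box (array([ 0.34442005, -0.11167114,  0.07433803]), np.float64(0.002568416671147762))
box (array([ 0.31613952, -0.24133642,  0.04291104]), np.float64(0.0013136911714772645))
bar z (array([ 0.41668442, -0.15864753,  0.01191664]), np.float64(0.0012523296586333316)) (array([ 0.48179058, -0.15175518,  0.02893804]), np.float64(0.000862450489436349))
at [ 0.4605 -0.2461  0.1819] yaw 6.5 delta tool [-0.0011  0.001   0.1419] turn 0.000
```

>>> drive_effector(segments={"sx":[0, 0, 0, 0, 0, 0, 0], "sy":[0.001, 0.001, 0.001, 0.001, 0.001, 0.001, 0.001], "sz":[0.03, 0.07, 0.105, 0.13, 0.14, 0.14, 0.14], "yaw":[0, 0, 0, 0, 0, 0, 0], "aperture":[0.03, 0.03, 0.03, 0.03, 0.03, 0.03, 0.03]})

```text
time: 9.65
ee_pos: [0.4622, -0.2467, 0.0436]
eef_rot: [0.666, 0.746, 0.0, 0.001]
ft_force: [-0.6, -0.4, -1.1]
width: 0.038
grip_force: 20.0
```

```bash
python3 -c "
from h import *
go(.4615,-.2475,.033,6.8)"
```

```text
at [ 0.4622 -0.2467  0.0436] yaw 6.5 delta tool [-0.0007 -0.0008  0.0106] turn -0.005
```

>>> drive_effector(segments={"sx":[0, 0, 0, 0], "sy":[-0.001, -0.001, -0.001, -0.001], "sz":[0.004, 0.007, 0.01, 0.01], "yaw":[0, 0, 0, 0], "aperture":[0.03, 0.03, 0.03, 0.03]})

```text
time: 10.05
ee_pos: [0.4603, -0.2471, 0.0326]
eef_rot: [0.666, 0.746, 0.0, 0.0]
ft_force: [0.4, -0.0, -1.1]
width: 0.038
grip_force: 20.0
```

>>> drive_effector(segments={"sx":[0, 0, 0, 0], "sy":[0, 0, 0, 0], "sz":[0.001, 0.002, 0.003, 0.003], "yaw":[0, 0, 0, 0], "aperture":[0.03, 0.03, 0.03, 0.03]})

```text
time: 10.45
ee_pos: [0.4612, -0.2476, 0.0317]
eef_rot: [0.666, 0.746, -0.0, 0.001]
ft_force: [-5.1, 1.9, 20.1]
width: 0.038
grip_force: 20.0
```

>>> drive_effector(segments={"sx":[0, 0, 0, 0, 0, 0, 0, 0, 0, 0], "sy":[0, 0, 0, 0, 0, 0, 0, 0, 0, 0], "sz":[-0.002, -0.002, -0.002, -0.002, -0.002, -0.02, -0.06, -0.1, -0.13, -0.13], "yaw":[0, 0, 0, 0, 0, 0, 0, 0, 0, 0], "aperture":[0.038, 0.06, 0.065, 0.07, 0.07, 0.07, 0.07, 0.07, 0.07, 0.07]})

```text
time: 11.45
ee_pos: [0.4623, -0.2479, 0.1638]
eef_rot: [0.666, 0.746, 0.001, 0.003]
ft_force: [0.2, -0.3, -0.5]
width: 0.0703
grip_force: 0.0
```

```bash
python3 -c "
from h import *
go(.6533,-.1425,.16,-10.9)
c=r.camera('wrist');cv2.imwrite('pics/w4.png',c['img'][:,:,::-1])
c=r.camera('scene')
print([(g['p'],np.array(g['position'])*[512,384]) for g in r.recognise('scene','amber_bottle')],proj(c,[.4615,-.2475,.047]))"
```

```text
at [ 0.4623 -0.2479  0.1638] yaw 6.5 delta tool [0.0832 0.2016 0.0045] turn 0.303
[(0.92, array([326.7072, 201.1008]))] [327.28539139 195.82290193]
```

View pics/w4.png

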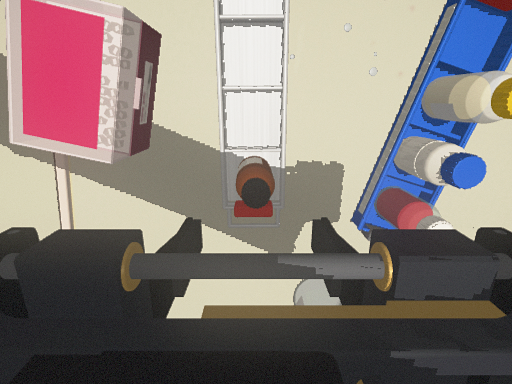

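Amber stands upright at (255,185) in the cell next to the carrier's red clip (253,209). Yellow is next.

>>> drive_effector(segments={"sx":[0.015, 0.033, 0.05, 0.066, 0.08, 0.083, 0.083, 0.083, 0.083], "sy":[0.04, 0.08, 0.12, 0.16, 0.19, 0.2015, 0.2015, 0.2015, 0.2015], "sz":[0, 0, 0, 0, 0, 0, 0, 0, 0.01], "yaw":[0.05, 0.11, 0.17, 0.24, 0.303, 0.303, 0.303, 0.303, 0.303], "aperture":[0.07, 0.07, 0.07, 0.07, 0.07, 0.07, 0.07, 0.07, 0.07]})

```text
time: 12.5
ee_pos: [0.6507, -0.1435, 0.1503]
eef_rot: [0.771, 0.636, 0.0, 0.001]
ft_force: [0.7, -1.2, -0.2]
width: 0.0701
grip_force: 0.0
```

```bash
python3 -c "
from h import *
go(.6533,-.1425,.047,-10.9)"
```

```text
at [ 0.6507 -0.1435  0.1503] yaw -11.0 delta tool [0.0016 0.0022 0.1033] turn -0.001
```

>>> drive_effector(segments={"sx":[0.002, 0.002, 0.002, 0.002, 0.002, 0.002, 0.002, 0.002, 0.002, 0.002, 0.002], "sy":[0.002, 0.002, 0.002, 0.002, 0.002, 0.002, 0.002, 0.002, 0.002, 0.002, 0.002], "sz":[0.03, 0.065, 0.09, 0.102, 0.102, 0.102, 0.102, 0.102, 0.102, 0.102, 0.102], "yaw":[0, 0, 0, 0, 0, 0, 0, 0, 0, 0, 0], "aperture":[0.07, 0.07, 0.07, 0.07, 0.07, 0.05, 0.03, 0.03, 0.03, 0.03, 0.03]}, grip_n=20)

```text
time: 13.6
ee_pos: [0.6538, -0.1403, 0.0483]
eef_rot: [0.771, 0.637, 0.0, 0.001]
ft_force: [0.5, -0.3, 3.1]
width: 0.0429
grip_force: 20.0
```

>>> drive_effector(segments={"sx":[0, 0, 0, 0, 0, 0], "sy":[0, 0, 0, 0, 0, 0], "sz":[-0.02, -0.05, -0.09, -0.13, -0.14, -0.14], "yaw":[0, 0, 0, 0, 0, 0], "aperture":[0.03, 0.03, 0.03, 0.03, 0.03, 0.03]})

```text
time: 14.2
ee_pos: [0.6541, -0.1402, 0.1891]
eef_rot: [0.771, 0.637, 0.001, 0.001]
ft_force: [0.2, 0.7, -3.3]
width: 0.0428
grip_force: 20.0
```

```bash
python3 -c "
from h import *
go(.4538,-.1843,.19,6.8)"
```

```text
at [ 0.6541 -0.1402  0.1891] yaw -10.9 delta tool [-0.0811 -0.1883 -0.0014] turn -0.309
```

>>> drive_effector(segments={"sx":[-0.01, -0.025, -0.04, -0.055, -0.07, -0.078, -0.081, -0.081, -0.081], "sy":[-0.02, -0.055, -0.09, -0.125, -0.16, -0.18, -0.188, -0.188, -0.188], "sz":[0, 0, 0, 0, 0, 0, 0, 0, 0.01], "yaw":[0, -0.06, -0.12, -0.18, -0.24, -0.3, -0.31, -0.31, -0.31], "aperture":[0.03, 0.03, 0.03, 0.03, 0.03, 0.03, 0.03, 0.03, 0.03]})

```text
time: 15.1
ee_pos: [0.4548, -0.184, 0.1777]
eef_rot: [0.664, 0.748, 0.0, 0.001]
ft_force: [0.7, 0.4, -1.6]
width: 0.0428
grip_force: 20.0
```

```bash
python3 -c "
from h import *
go(.4538,-.1843,.06,6.8)
c=r.camera('wrist');cv2.imwrite('pics/w5.png',cv2.resize(c['img'][:,:,::-1],None,fx=1.5,fy=1.5));np.savez('w5.npz',**c)"
```

```text
at [ 0.4548 -0.184   0.1777] yaw 6.8 delta tool [-1.000e-04 -1.200e-03  1.177e-01] turn 0.001
```

View pics/w5.png

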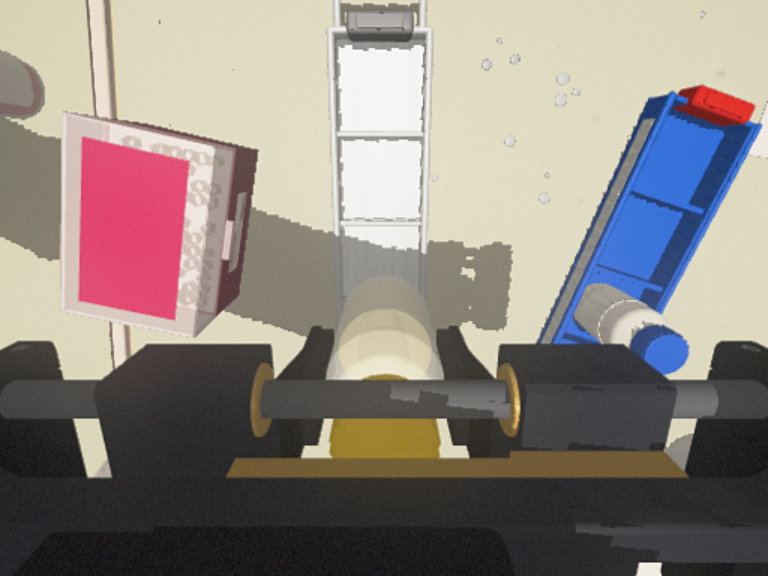

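The yellow bottle is held on the carrier's centre column (about 383). The grey end bar is at row 33, with crossbars at rows 134 and 223.

Run:
```python
from h import *
c=dict(np.load("w5.npz"))
for l,rr,n in [((330,35),(431,31),"128"),((337,135),(429,133),64),((342,224),(426,222),0)]:
    a,b=[plane(c,p[0]/1.5,p[1]/1.5,.027) for p in(l,rr)]; print(n,((a+b)/2).round(4),np.linalg.norm(a-b).round(4))
```

```text
128 [ 0.4339 -0.0286] 0.0668
64 [ 0.443 -0.091] 0.0648
0 [ 0.4511 -0.1533] 0.0627
```

>>> drive_effector(segments={"sx":[0, 0, 0, 0, 0, 0], "sy":[0, 0, 0, 0, 0, 0], "sz":[0.03, 0.065, 0.095, 0.112, 0.117, 0.117], "yaw":[0, 0, 0, 0, 0, 0], "aperture":[0.03, 0.03, 0.03, 0.03, 0.03, 0.03]})

```text
time: 15.75
ee_pos: [0.4536, -0.1834, 0.0597]
eef_rot: [0.663, 0.748, 0.0, -0.001]
ft_force: [0.6, 0.6, -0.9]
width: 0.0428
grip_force: 20.0
```

>>> drive_effector(segments={"sx":[0, 0, 0, 0, 0, 0], "sy":[-0.001, -0.001, -0.001, -0.001, -0.001, -0.001], "sz":[0.004, 0.008, 0.0105, 0.012, 0.013, 0.013], "yaw":[0, 0, 0, 0, 0, 0], "aperture":[0.03, 0.03, 0.03, 0.03, 0.03, 0.03]})

```text
time: 16.35
ee_pos: [0.4526, -0.1846, 0.0481]
eef_rot: [0.663, 0.748, -0.0, 0.0]
ft_force: [-1.3, -0.1, 3.8]
width: 0.0429
grip_force: 20.0
```

>>> drive_effector(segments={"sx":[0, 0, 0, 0, 0, 0, 0, 0, 0, 0], "sy":[0, 0, 0, 0, 0, 0, 0, 0, 0, 0], "sz":[0, 0, 0, 0, 0, -0.02, -0.06, -0.1, -0.115, -0.115], "yaw":[0, 0, 0, 0, 0, 0, 0, 0, 0, 0], "aperture":[0.05, 0.06, 0.07, 0.07, 0.07, 0.07, 0.07, 0.07, 0.07, 0.07]})

```text
time: 17.35
ee_pos: [0.4538, -0.1849, 0.1649]
eef_rot: [0.663, 0.748, 0.0, 0.002]
ft_force: [-0.7, 0.7, -1.4]
width: 0.0704
grip_force: 0.0
```

```bash
python3 -c "
from h import *
go(.639,-.2050,.155,-10.9)
c=r.camera('wrist')
for l in ('amber_bottle','yellow_cap_bottle','blue_cap_bottle','red_bottle'): print(l,[(round(g['p'],2),(np.array(g['position'])*[512,384]).round()) for g in r.recognise('wrist',l)])
print(proj(c,[.4538,-.1843,.06]))
c=r.camera('scene')
for l,q in (('amber_bottle',[.4615,-.2475,.047]),('yellow_cap_bottle',[.4538,-.1843,.055])): print(l,[(round(g['p'],2),(np.array(g['position'])*[512,384]).round()) for g in r.recognise('scene',l)],proj(c,q))"
```

```text
at [ 0.4538 -0.1849  0.1649] yaw 6.9 delta tool [-0.0421  0.1814  0.0107] turn 0.310
amber_bottle [(0.61, array([252., 234.]))]
yellow_cap_bottle []
blue_cap_bottle [(0.62, array([420., 212.]))]
red_bottle []
[255.98873364 185.90773956]
amber_bottle [(0.64, array([327., 199.]))] [327.28539139 195.82290193]
yellow_cap_bottle [(0.82, array([313., 207.]))] [311.4539947  205.39237643]
```

>>> drive_effector(segments={"sx":[-0.008, -0.016, -0.025, -0.033, -0.04, -0.042, -0.042, -0.042, -0.042], "sy":[0.035, 0.07, 0.105, 0.14, 0.17, 0.181, 0.181, 0.181, 0.181], "sz":[0, 0, 0, 0, 0, 0, 0.01, 0.01, 0.01], "yaw":[0.05, 0.11, 0.17, 0.24, 0.3, 0.31, 0.31, 0.31, 0.31], "aperture":[0.07, 0.07, 0.07, 0.07, 0.07, 0.07, 0.07, 0.07, 0.07]})

```text
time: 18.65
ee_pos: [0.636, -0.2045, 0.1519]
eef_rot: [0.771, 0.637, -0.001, -0.0]
ft_force: [0.9, -0.2, 0.1]
width: 0.0701
grip_force: 0.0
```

```bash
python3 -c "
from h import *
go(.639,-.205,.036,-10.9)
c=r.camera('wrist');g=r.regions_of('wrist','blue_cap_bottle');print(len(g))
cv2.imwrite('pics/w6.png',c['img'][:,:,::-1]);print(proj(c,[.639,-.205,.099]),proj(c,[.639,-.205,.004]))"
```

```text
at [ 0.636  -0.2045  0.1519] yaw -10.9 delta tool [1.000e-04 3.200e-03 1.159e-01] turn 0.000
1
[260.13557253 204.49869977] [259.09390921 176.09054957]
```

View pics/w6.png

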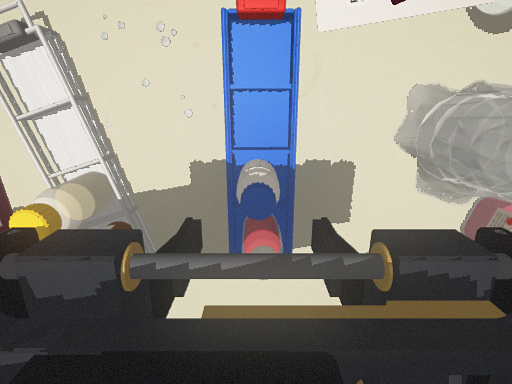

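Blue cap is at (260,200), 4 px from where I predicted, so it's centred between the fingers.

>>> drive_effector(segments={"sx":[0.001, 0.001, 0.001, 0.001, 0.001, 0.001, 0.001, 0.001, 0.001, 0.001, 0.001, 0.001], "sy":[0.002, 0.002, 0.002, 0.002, 0.002, 0.002, 0.002, 0.002, 0.002, 0.002, 0.002, 0.002], "sz":[0.03, 0.065, 0.1, 0.113, 0.114, 0.114, 0.114, 0.114, 0.114, 0.114, 0.114, 0.114], "yaw":[0, 0, 0, 0, 0, 0, 0, 0, 0, 0, 0, 0], "aperture":[0.07, 0.07, 0.07, 0.07, 0.07, 0.05, 0.03, 0.03, 0.03, 0.03, 0.03, 0.03]}, grip_n=20)

```text
time: 19.95
ee_pos: [0.6396, -0.2039, 0.0393]
eef_rot: [0.771, 0.637, 0.0, 0.0]
ft_force: [-2.8, 0.6, 5.5]
width: 0.0403
grip_force: 20.0
```

>>> drive_effector(segments={"sx":[0, 0, 0, 0, 0, 0], "sy":[0, 0, 0, 0, 0, 0], "sz":[-0.02, -0.05, -0.09, -0.13, -0.15, -0.15], "yaw":[0, 0, 0, 0, 0, 0], "aperture":[0.03, 0.03, 0.03, 0.03, 0.03, 0.03]})

```text
time: 20.55
ee_pos: [0.6409, -0.2039, 0.192]
eef_rot: [0.771, 0.637, 0.002, 0.002]
ft_force: [0.4, -0.3, -1.6]
width: 0.0401
grip_force: 20.0
```

```bash
python3 -c "
from h import *
go(.4468,-.1212,.19,6.8)"
```

```text
at [ 0.6409 -0.2039  0.192 ] yaw -10.9 delta tool [ 0.0446 -0.2062  0.0009] turn -0.309
```

>>> drive_effector(segments={"sx":[0.005, 0.013, 0.02, 0.028, 0.036, 0.042, 0.0445, 0.0445, 0.0445], "sy":[-0.025, -0.06, -0.095, -0.13, -0.165, -0.195, -0.206, -0.206, -0.206], "sz":[0, 0, 0, 0, 0, 0, 0, 0, 0.01], "yaw":[0, -0.06, -0.12, -0.18, -0.24, -0.3, -0.31, -0.31, -0.31], "aperture":[0.03, 0.03, 0.03, 0.03, 0.03, 0.03, 0.03, 0.03, 0.03]})

```text
time: 21.45
ee_pos: [0.4466, -0.1219, 0.1789]
eef_rot: [0.664, 0.748, 0.0, 0.001]
ft_force: [-0.2, 0.2, -1.7]
width: 0.0404
grip_force: 20.0
```

```bash
python3 -c "
from h import *
go(.4468,-.1212,.05,6.8)"
```

```text
at [ 0.4466 -0.1219  0.1789] yaw 6.8 delta tool [ 0.0008 -0.      0.1289] turn -0.000
```

>>> drive_effector(segments={"sx":[0, 0, 0, 0, 0, 0, 0, 0, 0, 0], "sy":[0, 0, 0, 0, 0, 0, 0, 0, 0, 0], "sz":[0.03, 0.065, 0.1, 0.122, 0.128, 0.132, 0.135, 0.138, 0.139, 0.139], "yaw":[0, 0, 0, 0, 0, 0, 0, 0, 0, 0], "aperture":[0.03, 0.03, 0.03, 0.03, 0.03, 0.03, 0.03, 0.03, 0.03, 0.03]})

```text
time: 22.45
ee_pos: [0.4457, -0.1213, 0.0399]
eef_rot: [0.663, 0.748, 0.0, 0.0]
ft_force: [0.4, 0.2, -1.5]
width: 0.0404
grip_force: 20.0
```

>>> drive_effector(segments={"sx":[0, 0, 0], "sy":[0, 0, 0], "sz":[0.001, 0.002, 0.002], "yaw":[0, 0, 0], "aperture":[0.03, 0.03, 0.03]})

```text
time: 22.75
ee_pos: [0.4459, -0.1215, 0.039]
eef_rot: [0.664, 0.748, -0.0, 0.001]
ft_force: [-7.1, 1.1, 17.4]
width: 0.0405
grip_force: 20.0
```

>>> drive_effector(segments={"sx":[0, 0, 0, 0, 0, 0, 0, 0, 0, 0, 0], "sy":[0, 0, 0, 0, 0, 0, 0, 0, 0, 0, 0], "sz":[-0.001, -0.001, -0.001, -0.001, -0.001, -0.001, -0.02, -0.06, -0.1, -0.12, -0.12], "yaw":[0, 0, 0, 0, 0, 0, 0, 0, 0, 0, 0], "aperture":[0.04, 0.06, 0.07, 0.07, 0.07, 0.07, 0.07, 0.07, 0.07, 0.07, 0.07]})

```text
time: 23.85
ee_pos: [0.4472, -0.1216, 0.1604]
eef_rot: [0.663, 0.748, 0.001, 0.003]
ft_force: [0.5, 0.1, -0.1]
width: 0.0701
grip_force: 0.0
```

```bash
python3 -c "
from h import *
go(.6285,-.265,.155,-10.9)"
```

```text
at [ 0.4472 -0.1216  0.1604] yaw 6.9 delta tool [-0.164   0.1629  0.0066] turn 0.310
```

>>> drive_effector(segments={"sx":[-0.025, -0.05, -0.075, -0.1, -0.125, -0.15, -0.164, -0.164, -0.164, -0.164], "sy":[0.025, 0.05, 0.075, 0.1, 0.125, 0.149, 0.163, 0.163, 0.163, 0.163], "sz":[0, 0, 0, 0, 0, 0, 0, 0, 0.01, 0.01], "yaw":[0.05, 0.1, 0.15, 0.2, 0.26, 0.31, 0.31, 0.31, 0.31, 0.31], "aperture":[0.07, 0.07, 0.07, 0.07, 0.07, 0.07, 0.07, 0.07, 0.07, 0.07]})

```text
time: 24.85
ee_pos: [0.6255, -0.2634, 0.145]
eef_rot: [0.771, 0.637, -0.001, -0.002]
ft_force: [-0.8, 0.0, -0.1]
width: 0.0703
grip_force: 0.0
```

```bash
python3 -c "
from h import *
go(.6285,-.265,.036,-10.9)
c=r.camera('wrist')
cv2.imwrite('pics/w7.png',c['img'][:,:,::-1]);print(proj(c,[.6285,-.265,.098]),plane(c,256,200,.098));go(.6285,-.265,.036,-10.9)"
```

```text
at [ 0.6255 -0.2634  0.145 ] yaw -10.8 delta tool [-0.0011  0.0036  0.109 ] turn 0.001
[260.61664142 208.44183493] [ 0.62622744 -0.2573334 ]
at [ 0.6258 -0.2636  0.146 ] yaw -10.8 delta tool [-0.0009  0.0032  0.11  ] turn 0.001
```

View pics/w7.png

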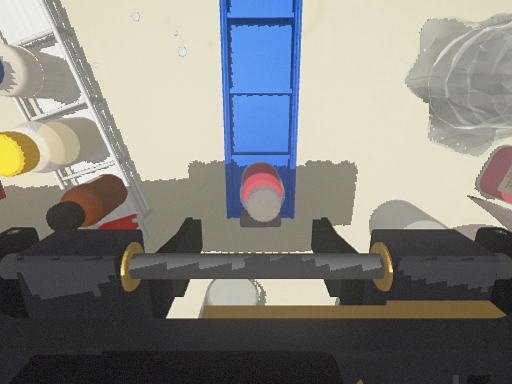

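Amber (65,210), yellow (15,155) and blue (5,75) stand in order in the carrier. The red bottle's cap is at (264,204), centred. I'll check clearance to the white squeeze bottle at (400,215) before descending.

Run:
```python
from h import *
c=r.camera("wrist");c1=dict(np.load("w1.npz"));p,Rt=tool()
t=lambda q:(Rt.T@(q-p)).round(3)
for u,v in((372,210),(375,203),(385,201)):
    for z in(0,.05,.08): print((u,v),z,t(np.array([*plane(c,u,v,z),z])))
print("w1 base-left",[t(np.array([*plane(c1,383,185,z),z])) for z in(0,.03)])
s=r.camera("scene");q,e=tri([ray(s,286,108),ray(c1,433,209)]);print("orange cap",q,e,t(q))
```

```text
(372, 210) 0 [-0.04   0.136  0.147]
(372, 210) 0.05 [-0.021  0.113  0.097]
(372, 210) 0.08 [-0.009  0.1    0.067]
(375, 203) 0 [-0.031  0.138  0.147]
(375, 203) 0.05 [-0.014  0.116  0.097]
(375, 203) 0.08 [-0.003  0.102  0.067]
(385, 201) 0 [-0.029  0.149  0.147]
(385, 201) 0.05 [-0.012  0.125  0.097]
(385, 201) 0.08 [-0.001  0.11   0.067]
w1 base-left [array([-0.051,  0.137,  0.147]), array([-0.042,  0.122,  0.117])]
orange cap [ 0.76058487 -0.34004412  0.1350622 ] 0.001929408787739262 [-0.05   0.146  0.012]
```

>>> drive_effector(segments={"sx":[0.001, 0.001, 0.001, 0.001, 0.001, 0.001, 0.001, 0.001, 0.001, 0.001, 0.001, 0.001], "sy":[0.004, 0.004, 0.004, 0.004, 0.004, 0.004, 0.004, 0.004, 0.004, 0.004, 0.004, 0.004], "sz":[0.03, 0.065, 0.095, 0.108, 0.108, 0.108, 0.108, 0.108, 0.108, 0.108, 0.108, 0.108], "yaw":[0, 0, 0, 0, 0, 0, 0, 0, 0, 0, 0, 0], "aperture":[0.07, 0.07, 0.07, 0.07, 0.07, 0.05, 0.03, 0.03, 0.03, 0.03, 0.03, 0.03]}, grip_n=20)

```text
time: 26.2
ee_pos: [0.6313, -0.2645, 0.0402]
eef_rot: [0.771, 0.637, 0.0, 0.0]
ft_force: [-1.8, 0.3, 5.4]
width: 0.0412
grip_force: 20.0
```

>>> drive_effector(segments={"sx":[0, 0, 0, 0, 0, 0], "sy":[0, 0, 0, 0, 0, 0], "sz":[-0.02, -0.05, -0.09, -0.13, -0.15, -0.15], "yaw":[0, 0, 0, 0, 0, 0], "aperture":[0.03, 0.03, 0.03, 0.03, 0.03, 0.03]})

```text
time: 26.8
ee_pos: [0.6325, -0.2645, 0.193]
eef_rot: [0.771, 0.637, 0.001, 0.002]
ft_force: [0.8, 0.0, -0.5]
width: 0.0414
grip_force: 20.0
```

```bash
python3 -c "
from h import *
go(.4390,-.0572,.19,6.8)"
```

```text
at [ 0.6325 -0.2645  0.193 ] yaw -10.9 delta tool [ 0.167  -0.2292  0.0017] turn -0.309
```

>>> drive_effector(segments={"sx":[0.015, 0.037, 0.06, 0.083, 0.106, 0.13, 0.15, 0.162, 0.167, 0.167, 0.167], "sy":[-0.02, -0.05, -0.082, -0.114, -0.146, -0.178, -0.206, -0.223, -0.229, -0.229, -0.229], "sz":[0, 0, 0, 0, 0, 0, 0, 0, 0, 0, 0.01], "yaw":[0, -0.05, -0.1, -0.15, -0.2, -0.25, -0.3, -0.31, -0.31, -0.31, -0.31], "aperture":[0.03, 0.03, 0.03, 0.03, 0.03, 0.03, 0.03, 0.03, 0.03, 0.03, 0.03]})

```text
time: 27.9
ee_pos: [0.4388, -0.0579, 0.1797]
eef_rot: [0.664, 0.748, 0.0, 0.001]
ft_force: [-0.5, -0.2, -0.7]
width: 0.0409
grip_force: 20.0
```

```bash
python3 -c "
from h import *
go(.4390,-.0572,.05,6.8)"
```

```text
at [ 0.4388 -0.0579  0.1797] yaw 6.8 delta tool [8.000e-04 1.000e-04 1.297e-01] turn 0.000
```

>>> drive_effector(segments={"sx":[0, 0, 0, 0, 0, 0, 0, 0, 0, 0, 0], "sy":[0, 0, 0, 0, 0, 0, 0, 0, 0, 0, 0], "sz":[0.03, 0.065, 0.1, 0.122, 0.128, 0.132, 0.135, 0.138, 0.139, 0.1395, 0.1395], "yaw":[0, 0, 0, 0, 0, 0, 0, 0, 0, 0, 0], "aperture":[0.03, 0.03, 0.03, 0.03, 0.03, 0.03, 0.03, 0.03, 0.03, 0.03, 0.03]})

```text
time: 29.0
ee_pos: [0.4379, -0.0571, 0.0404]
eef_rot: [0.663, 0.748, 0.0, 0.0]
ft_force: [-0.1, 0.0, -1.2]
width: 0.0413
grip_force: 20.0
```

>>> drive_effector(segments={"sx":[0, 0, 0], "sy":[0, 0, 0], "sz":[0.001, 0.0015, 0.0015], "yaw":[0, 0, 0], "aperture":[0.03, 0.03, 0.03]})

```text
time: 29.3
ee_pos: [0.4378, -0.0575, 0.0397]
eef_rot: [0.664, 0.748, -0.001, 0.0]
ft_force: [-7.6, -1.1, 17.5]
width: 0.0411
grip_force: 20.0
```

Contact felt. I'll release, rise and retreat.

>>> drive_effector(segments={"sx":[0, 0, 0, 0, 0, 0, 0, 0, 0, 0, 0, 0], "sy":[0, 0, 0, 0, 0, 0, 0, 0, 0, 0, 0, 0], "sz":[-0.001, -0.001, -0.001, -0.001, -0.001, -0.001, -0.02, -0.06, -0.11, -0.16, -0.2, -0.2], "yaw":[0, 0, 0, 0, 0, 0, 0, 0, 0, 0, 0, 0], "aperture":[0.04, 0.06, 0.07, 0.07, 0.07, 0.07, 0.07, 0.07, 0.07, 0.07, 0.07, 0.07]})

```text
time: 30.5
ee_pos: [0.4402, -0.0571, 0.2437]
eef_rot: [0.663, 0.748, 0.002, 0.004]
ft_force: [0.4, -0.5, -0.5]
width: 0.07
grip_force: 0.0
```

>>> drive_effector(segments={"sx":[-0.04, -0.09, -0.14, -0.18, -0.2, -0.2], "sy":[0.02, 0.04, 0.06, 0.08, 0.08, 0.08], "sz":[-0.02, -0.04, -0.06, -0.07, -0.07, -0.07], "yaw":[0, 0, 0, 0, 0, 0], "aperture":[0.07, 0.07, 0.07, 0.07, 0.07, 0.07]})

```text
time: 31.1
ee_pos: [0.541, -0.2509, 0.3065]
eef_rot: [0.666, 0.746, -0.0, -0.001]
ft_force: [0.1, -0.2, -0.8]
width: 0.0697
grip_force: 0.0
```

```bash
python3 -c "
from h import *
for n in('wrist','side'):
    c=r.camera(n); cv2.imwrite(f'pics/end_{n}.png',c['img'][:,:,::-1])
print(r.read_state()['time'])"
```

```text
31.2
```

View pics/end_wrist.png

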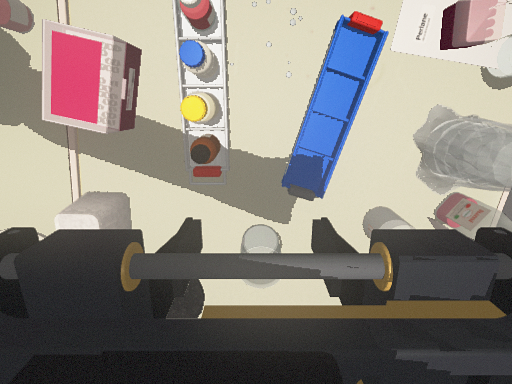

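View pics/end_side.png

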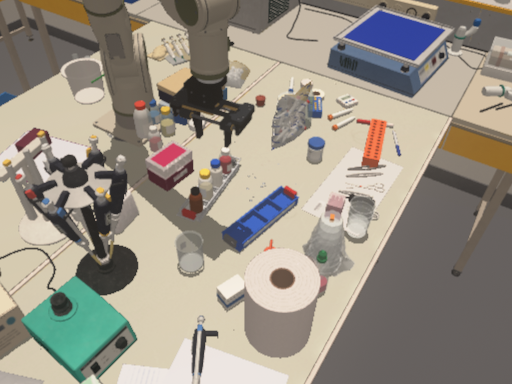

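The bottles stand upright in the carrier from its red clip (207,172): amber (205,150), yellow (197,108), blue (195,55), red (195,12). The beaker at (190,252) and jar at (316,150) in the side view have not moved.

```bash
python3 -c "
from bench import r
print(r.close_job())"
```

```text
the job is handed in; nothing more can be done
None
```

I loaded all four bottles into the steel carrier in rack order from the red clip (amber, yellow, blue, red) and handed the job in at about 31 s; the last pictures show them upright and the beaker and jar unmoved, but no verdict came back.

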